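Turn over the griddle plate and set the bell timer

ROBOT

A 6-joint arm with a two-finger parallel gripper is mounted at the origin on the work surface. World frame = base frame: x ahead of the robot, y to its left, z up, the work surface at z = 0. Lengths are in mm, angles in rad, forces in N, time in s.
With the tool pointing down it reaches from about 225 to 875 mm from the base axis. Payload 3.4 kg.
Tool frame: the origin (TCP) lies on the centre line of the jaws, within the pads' length; the fingertips stand r.tcp_to_tips ahead of it and the grasp point (between the pads) lies 3 mm ahead of it (r.tcp_to_tips is the distance from the TCP to the fingertips, in mm); z points along the fingers, y is the line along which they close (so a half turn about z gives the same grasp; the last joint's range is limited). The gripper opens to 85 mm and grips with 20 to 120 N. Pads are 22 mm wide; open, the fingers measure 114 mm over their backs; the gripper's body (76 mm by 85 mm) begins 54 mm behind the grasp point. The pads swing forward as they close: fully open they stand 13 mm farther back than shut.
Start: joints at [0.98, 0.276, 1.505, -0, 1.361, -0.121], TCP at [260.329, 512.731, 220.928] pointing down, gripper open.
Joint ranges: [-2.89, 2.89], [-0.75, 2.08], [0.22, 2.7], [-1.18, 4.32], [0.11, 2.71], [-2.7, 2.7]. Speed limits (rad/s): [2.57, 2.57, 3.14, 3.14, 3.14, 3.14].

INTERFACE

Orientations are given as a unit quaternion [x, y, z, w].
In Python, from plant import r gives the robot as it stands.
- The arm moves only by the tool apply_moves, never from a script. Its argument "increments" is a list of rows, each an object with "translation": the shift along the world's x, y, z in mm, a list of three; "yaw": the turn about the world's z in rad. In form: [{"translation": [tx, ty, tz], "yaw": yaw}, ...]. A call has 1 to 12 rows; each row is the pose to reach, as a shift and turn from the pose commanded when the call began; what a row does not reach only later rows make up. A row lasts 1/12 s, in which the tool goes at most 41.7 mm and 7.16 degrees, less where a joint would pass 70% of its speed; a pose out of reach is approached as far as the arm can. A call with a gripper value outside its range is refused whole. "fingers" is the finger opening in mm, from 0 to 85.4, set as the call begins (left out, the last holds). The fingers move at their own pace and stop on an object; the grip force is fixed at half the most. Time passes only in rows, so rows that repeat a pose let the fingers close. It gives the time, the measured TCP pose, the force, the opening and the grip force at its end, in the units of the state.
- r.get_state(): the state, without advancing time (a new reading comes with each control period).
- r.get_image(name): name is "scene" or "top" or "wrist"; returns a dict with "color" (384x512x3 uint8, red, green, blue), "z_map" (384x512 float32, mm along the optical axis (not along the pixel's ray), 0 where there is no reading), "vertical_fov" (degrees; the focal length in pixels is half the picture's height over the tangent of half this angle, whatever the lens; pixels are square), "cx", "cy" (the principal point, pixels), "view" (4x4, takes a point from world to camera coordinates). Camera axes: x right, y down, z forward; pixel columns grow to the right and rows downward; lengths in mm; the calibration is good to about 2 mm. A picture is of the moment at which its call begins.
- r.job_done(): hands the job in; it is judged then, once.
The state is a dict: "time": time; "joints": joint angles; "qvel": joint speeds; "effort": joint torques, N m; "tcp_pos": TCP position; "eef_rot": TCP orientation; "force": force on the tool from outside, world axes, zero at the start; "wrist_torque": the same for the moment, N m; "opening": opening from 0.0 (shut) to 1.0 (fully open); "grasp_force": force on a finger pad.
Only numpy, scipy, OpenCV 4.12 (cv2) and the standard library are available. Lean on these libraries where they do the work, as an engineer would, in place of code of your own. Each camera call takes 0.05 s, during which the arm holds its last target. There are 200 camera calls.

TASK

The small reversible griddle plate sits on its base with the smooth face up: turn it over so that the ribbed face is up, and seat it fully home on the base's two locating pins again (the slotted stand beside it can hold the plate upright while you change your grip). Then wind the bell timer clockwise past its long mark, as it must be to arm the bell, and bring it back to two minutes, the second short tick after the zero tick. Let go of everything and leave the other things on the counter where they stand.

Things in the scene. Friction and masses are not known exactly. Their poses are not given: they have to be found in the camera images.
- plate_mid (a point): Centre of the loose aluminium griddle plate: y along its 130 mm length, x across its 60 mm width, z through its 12 mm thickness; about 0.28 kg. +z comes out of the smooth face; the -z face has five crosswise ribs, 3 mm proud, 42 mm long, within 27 mm of mid-length. The plain long edges can be gripped across the 60 mm. It starts on the pins, +z up, axes parallel to the seat's.
- plate_holes (a point): Mid-point between the plate's two 13 mm through-holes, 10 mm to the +x side of the plate's centre; the holes lie 48 mm either way from it along the plate's y. Both being on one side, the plate turned end over end (about its x axis) fits the pins again with its x axis where it was; turned about its long axis it fits only after a half turn in plan.
- seat (a point): Where the plate's centre lies when fully seated, either face up, on the fixed griddle base, 60 mm above the counter; x across, y along, z up. Two end pads, tops 6 mm below this point, carry the plate; between them a 9 mm deep recess takes the ribs. The block under the plate is 40 mm wide, so 10 mm of plate overhangs each long side.
- pins (a point): Mid-point between the base's two steel pins at the height of the pads, 10 mm to the +x side of the seat and 6 mm below it; axes as the seat's. The pins stand 48 mm either way from it along y, are 10 mm across and 17.5 mm tall, the top 5 mm tapered.
- griddle: The fixed griddle base; origin under its middle on the counter, axes as the seat's. Its low housing, 100 mm (x) by 170 mm (y), has its top 18 mm above the counter, which leaves 36 mm of free height for fingers under the plate's overhanging long edges.
- slot (a point): Centre of the slot floor in the fixed upright stand, 12 mm above the counter (base 100 x 80 mm); x along the slot, y across, z up. The slot is 16 mm wide, open at its ends, with walls 80 mm long, 30 mm high, flared lips to 40 mm. The plate can stand in it on a short end, its width along x, its centre then 65 mm above this point; let go, it may lean by up to 0.15 rad about x.
- dial_grip (a point): Point on the turning axis of the timer's dial, 70 mm above the counter, in an upright grip bar 52 mm long (x axis, which turns with the dial), 14 mm wide (y) and from 48 to 82 mm above the counter. Below the bar is a round dial 60 mm across, its top 48 mm above the counter. The dark line on the bar's +x end is the pointer.
- timer: The timer's fixed steel case, 96 x 96 x 40 mm, origin under its middle on the counter; the dial's axis is its middle. Dark ticks on its top around the dial, one per minute: the zero tick on its +x side, the others clockwise from it, 0.25 rad apart; the fourth minute is the long broad mark.
- dial (a joint): Turn of the timer's dial in rad, growing clockwise seen from above; 0.25 rad per minute: zero tick 0, two minutes 0.5, long mark (four minutes) 1.0, stop at 1.4. It starts close to zero and stays where it is left; it turns against light friction (0.04 N m).
- sauce_c (a point): Middle of the white sauce bottle (60 mm across, 190 mm tall, this point 95 mm up), to be left alone.
- pan_c (a point): Middle of the steel food pan (108 x 176 x 65 mm, this point 32 mm up), to be left alone.
- cup_c (a point): Middle of the white cup (84 mm across, 110 mm tall, this point 55 mm up), to be left alone.

How it is judged (in metres and radians):
On the way, in this order (a step that is already met when the one before it is completed fails the run):
1. the plate is ribbed face up, fully down on the pins (angle between plate_mid's own z axis and vertical above 3.07 rad and z of plate_mid in the frame of seat below 0.002 m and horizontal distance between plate_mid and seat below 0.004 m), for 0.2 s.
2. the timer is wound past the long mark (value of joint dial above 1.03 rad).
At the end, for the whole second after the job is handed in: The plate lies ribbed face up, level within 0.07 rad, its centre within 4 mm sideways and no more than 2 mm above its fully seated height on the two pins; the timer's dial stands at two minutes (0.39 to 0.61 rad), having been wound past the long mark (above 1.03 rad) after the plate was seated (all of step 1 and z of plate_mid in the frame of seat above -0.003 m and value of joint dial between 0.39 and 0.61 rad); the robot touches nothing.
It fails at once if a bystander (bottle, pan or cup) is moved more than 30 mm (distance of any of sauce_c, pan_c, cup_c from where it was at the start of the episode above 0.03 m).
It also fails if it takes over 72 s, if anything falls off the work surface, if the arm or the gripper's body presses on something with over 40 N, if the wrist force passes 120 N, or if a joint passes its speed limit or range.

## Working session

There is one attempt and no reset: what is moved stays moved. The work goes in short steps, Python scripts to look and compute and a tool call to move; the robot and the scene stay as the last step left them, time stands still between calls to the robot, and variables do not carry over. Pictures are saved under pics/ and viewed, at most 10 in all, crops included, and the job is handed in when it is done.

Besides the shell and the picture viewer there is one more tool, called after "Call:" as name(argument=value, ...) on one line, values as JSON. apply_moves: Moves the arm, as the interface text tells. Its arguments: {"type":"object","properties":{"increments":{"type":"array"},"fingers":{"type":"number"}},"required":["increments"]}

```bash
mkdir -p pics
cat > h.py <<'E'
import numpy as np, cv2
from plant import r
def grab(n):
    im=r.get_image(n); h=im["color"].shape[0]
    f=h/2/np.tan(np.radians(im["vertical_fov"])/2)
    Z=im["z_map"]; v,u=np.mgrid[:Z.shape[0],:Z.shape[1]]
    P=np.stack([(u-im["cx"])/f*Z,(v-im["cy"])/f*Z,Z,np.ones_like(Z)],-1)
    W=(P@np.linalg.inv(im["view"]).T)[...,:3]; W[Z==0]=np.nan
    return im["color"],W,f,np.array(im["view"]),im
def save(c,n): cv2.imwrite("pics/"+n,c[...,::-1])
E
python3 - <<'E'
from h import *
print(r.tcp_to_tips, r.get_state())
cs=[]
for n in("top","scene"):
    c,W,f,V,im=grab(n); np.savez(n,c=c,W=W,f=f,V=V,cx=im["cx"],cy=im["cy"]); print(n,f,np.linalg.inv(V).round(2)[:3].tolist()); cs.append(c)
    save(c,n+".png")
E
```

```text
22.0 {'time': 0.0, 'joints': array([ 9.79979197e-01,  2.76622436e-01,  1.50612042e+00,  6.58645173e-06,
        1.36069312e+00, -1.20999148e-01]), 'qvel': array([-0.00010089,  0.00196514,  0.00120956,  0.00033995,  0.00042146,
        0.00047509]), 'effort': array([-1.65898873e-03, -4.16788495e+01, -2.45802891e+01, -3.00553902e-04,
        1.09001613e-02, -2.85937512e-05]), 'tcp_pos': array([260.01775373, 512.24966416, 220.02914202]), 'eef_rot': array([ 2.32755049e-01,  9.72534954e-01, -8.62776681e-04, -3.24162709e-04]), 'force': array([-0.08528542, -0.66021725,  0.56479928]), 'wrist_torque': array([0.01238838, 0.00737907, 0.00106145]), 'grasp_force': 0.0, 'opening': 1.0014739679787261}
top 454.80396731998104 [[-0.0, -1.0, 0.09, 504.55], [-1.0, 0.0, 0.03, -46.02], [-0.03, -0.09, -1.0, 1241.26]]
scene 381.02961038517356 [[0.55, 0.65, -0.52, 1041.84], [0.83, -0.44, 0.33, -295.37], [-0.01, -0.62, -0.78, 692.32]]
```

View pics/top.png

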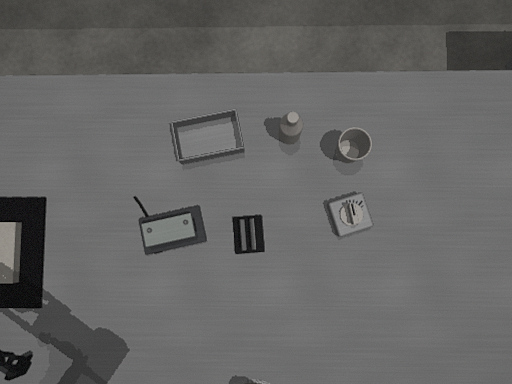

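View pics/scene.png

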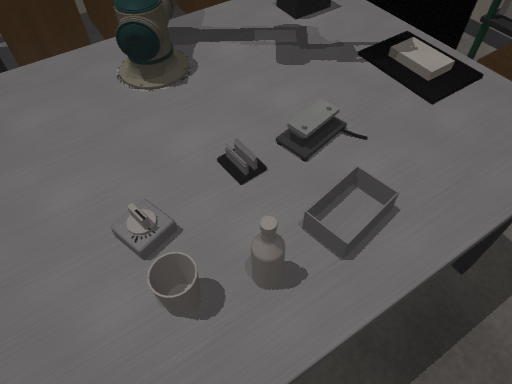

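Run:
```python
from h import *
d=np.load("top.npz"); W=d["W"]; c=d["c"]; V=d["V"];f=d["f"]
def px(p): q=V@np.append(p,1); return [round(float(f*q[0]/q[2]+d["cx"]),1),round(float(f*q[1]/q[2]+d["cy"]),1)]
def rect(name,box,z0,z1):
    u0,v0,u1,v1=box; w=W[v0:v1,u0:u1].reshape(-1,3); w=w[(w[:,2]>z0)&(w[:,2]<z1)]
    R=cv2.minAreaRect(w[:,:2].astype(np.float32)); print(name,len(w),np.round(R[0],1),np.round(R[1],1),round(R[2],1),"z",np.median(w[:,2]).round(1))
print("counter",np.nanmedian(W[260:300,180:320,2]))
rect("plate",(130,195,215,260),58,72); rect("housing",(130,195,215,260),10,26)
rect("standall",(225,205,275,260),5,62); rect("standwalls",(225,205,275,260),36,62)
rect("timercase",(320,185,380,240),30,44);rect("bar",(320,185,380,240),72,95); rect("pan",(165,105,250,165),40,80)
w=W[100:170,330:380].reshape(-1,3);w=w[w[:,2]>60]; print("cup",np.nanmean(w,0),w[:,:2].min(0),w[:,:2].max(0))
a=cv2.resize(c[190:262,130:280],None,fx=5,fy=5,interpolation=cv2.INTER_CUBIC)[:, :]
b=cv2.resize(c[188:242,322:380],None,fx=5,fy=5,interpolation=cv2.INTER_CUBIC)
o=np.zeros((600,750,3),np.uint8);o[:a.shape[0]//1,:750]=np.clip(a*1.5,0,255)[:600];o2=o
b=cv2.resize(b,(258,240)); o[360:600,:258]=b
save(o,"crop1.png")
```

```text
counter 0.14010506323347727
plate 1161 [507.7 213.6] [ 60.1 132.2] 12.5 z 66.1
housing 1171 [536.2 220.3] [161.  171.5] 13.0 z 18.0
standall 1128 [501.4   1.6] [115.1 145.2] 88.9 z 12.7
standwalls 247 [495.9   8. ] [79.3 36. ] 4.5 z 48.9
timercase 899 [ 547.6 -262.7] [95.9 97. ] 17.5 z 39.3
bar 129 [ 547.7 -262.7] [51.9 15.2] 12.3 z 81.4
pan 624 [756.8 115.3] [109.7 176.6] 11.3 z 61.6
cup [ 727.82844126 -269.43559556   93.38483016] [ 681.68634652 -305.62463499] [ 763.55247962 -222.73223002]
```

View pics/crop1.png

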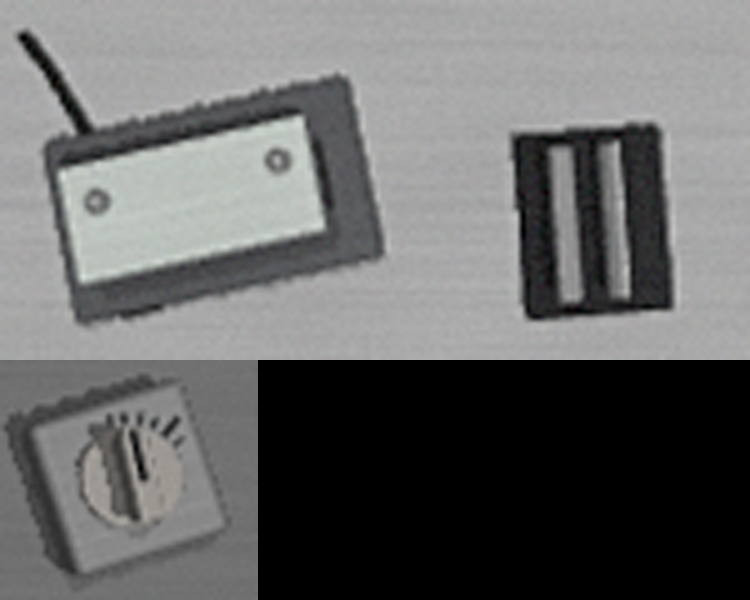

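Run:
```python
from h import *
d=np.load("top.npz"); W=d["W"]
for u,v in((135,198),(138,204),(142,210),(146,215),(150,218)): print(u,v,W[v-1:v+2,u-1:u+2].reshape(-1,3)[np.argmax(W[v-1:v+2,u-1:u+2,2])].round(0))
```

```text
135 198 [593. 315.  10.]
138 204 [579. 306.  11.]
142 210 [557. 294.  15.]
146 215 [543. 282.  17.]
150 218 [541. 270.  20.]
```

Call:
apply_moves(increments=[{"translation":[40,-42,0],"yaw":-0.12},{"translation":[65,-70,0],"yaw":-0.24},{"translation":[95,-100,0],"yaw":-0.36},{"translation":[120,-130,0],"yaw":-0.48},{"translation":[150,-160,0],"yaw":-0.6},{"translation":[180,-190,0],"yaw":-0.72},{"translation":[210,-225,0],"yaw":-0.84},{"translation":[237.5,-254.2,0],"yaw":-0.883},{"translation":[237.5,-254.2,0],"yaw":-0.883},{"translation":[237.5,-254.2,0],"yaw":-0.883}])

```text
time: 0.93
tcp_pos: [500.3, 255.5, 220.2]
eef_rot: [0.628, 0.778, -0.0, 0.001]
force: [0.3, 0.3, -0.9]
opening: 0.999
grasp_force: 0.0
```

Run:
```python
from h import *
print(r.get_state()["tcp_pos"])
c,W,f,V,im=grab("wrist"); save(c,"w1.png"); np.savez("w1",c=c,W=W)
print(np.linalg.inv(V)[:3].round(2).tolist())
m=(W[...,2]>58)&(W[...,2]<72)&(abs(W[...,0]-507)<90)&(abs(W[...,1]-213)<110)
w=W[m]; R=cv2.minAreaRect(w[:,:2].astype(np.float32)); print(len(w),R,np.median(w[:,2]))
```

```text
[500.33650282 255.52241264 220.2464663 ]
[[0.98, 0.2, 0.06, 485.04], [0.21, -0.94, -0.27, 325.01], [-0.0, 0.28, -0.96, 372.44]]
5609 ((508.4988098144531, 216.20480346679688), (60.06565475463867, 130.42630004882812), 12.381061553955078) 65.41456535886721
```

View pics/w1.png

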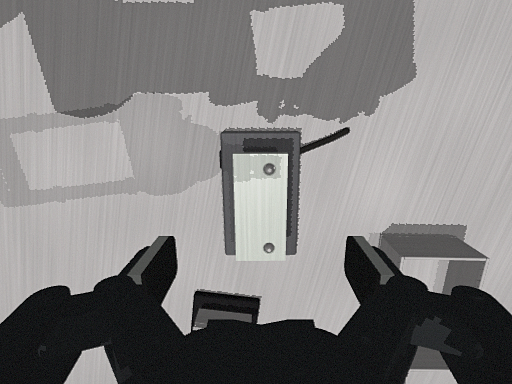

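Call:
apply_moves(increments=[{"translation":[0,0,-35],"yaw":0},{"translation":[0,0,-70],"yaw":0},{"translation":[0,0,-100],"yaw":0},{"translation":[0,0,-100],"yaw":0},{"translation":[0,0,-100],"yaw":0}])

```text
time: 1.4
tcp_pos: [495.6, 259.3, 119.8]
eef_rot: [0.625, 0.78, -0.002, -0.001]
force: [0.9, 0.1, -0.5]
opening: 1.002
grasp_force: 0.0
```

Call:
apply_moves(increments=[{"translation":[1,1,-30],"yaw":0},{"translation":[1,1,-57],"yaw":0},{"translation":[1,1,-57],"yaw":0},{"translation":[1,1,-57],"yaw":0}])

```text
time: 1.73
tcp_pos: [498.9, 260.3, 65.1]
eef_rot: [0.626, 0.78, 0.0, 0.0]
force: [-0.6, -0.9, 0.2]
opening: 0.996
grasp_force: 0.0
```

Call:
apply_moves(increments=[{"translation":[0,0,0],"yaw":0},{"translation":[0,0,0],"yaw":0},{"translation":[0,0,0],"yaw":0},{"translation":[0,0,0],"yaw":0},{"translation":[0,0,0],"yaw":0},{"translation":[0,0,0],"yaw":0}], fingers=50)

```text
time: 2.23
tcp_pos: [499.0, 259.6, 64.4]
eef_rot: [0.626, 0.78, 0.0, 0.0]
force: [0.2, 0.4, -0.3]
opening: 0.585
grasp_force: 0.0
```

Run:
```python
from h import *
s=r.get_state();print(s["tcp_pos"],s["opening"],s["grasp_force"])
c,W,f,V,im=grab("wrist"); c2=grab("scene")[0]; d=cv2.resize(c2[60:220,200:400],(500,400))
o=np.zeros((384,1012,3),np.uint8);o[:,:512]=c;o[:,512:]=d[:384]; save(cv2.resize(o,(800,304)),"w2.png")
```

```text
[499.02883393 259.56028433  64.41358562] 0.5851769777420724 0.0
```

View pics/w2.png

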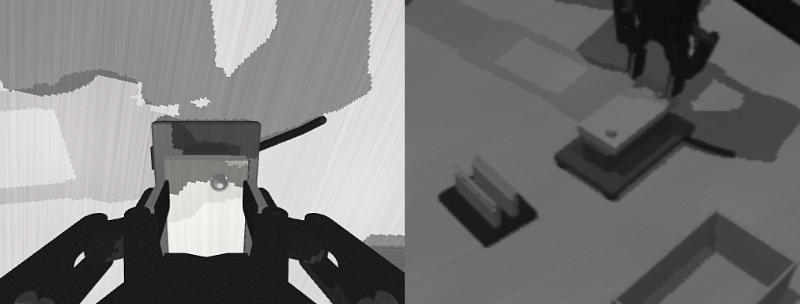

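Run:
```python
from h import *
c,W,f,V,im=grab("wrist")
a=np.deg2rad(12.5); ex=np.array([np.cos(a),np.sin(a)]); ey=np.array([-ex[1],ex[0]])
q=W[...,:2]-[499,259.6]; X=q@ex; Y=q@ey; Z=W[...,2]
m=(abs(Y)<16)&(abs(X)<60)&(Z>25)&(Z<110)
for x in range(-60,60,5):
    k=m&(X>=x)&(X<x+5)
    if k.sum(): print(x,k.sum(),np.percentile(Z[k],[0,10,50,90,100]).round(0))
```

```text
-40 188 [ 83.  87.  98. 105. 107.]
-35 166 [ 65.  85.  97. 107. 109.]
-30 1129 [ 64.  65.  91. 107. 110.]
-25 446 [ 64.  65.  65.  66. 103.]
-20 428 [63. 65. 65. 66. 67.]
-15 436 [64. 65. 65. 66. 67.]
-10 442 [63. 65. 65. 66. 67.]
-5 405 [63. 65. 65. 66. 67.]
0 448 [53. 64. 65. 66. 67.]
5 443 [53. 64. 65. 69. 72.]
10 429 [53. 64. 65. 69. 73.]
15 439 [53. 64. 65. 66. 67.]
20 1027 [ 64.  65.  83. 106. 110.]
25 558 [ 64.  65.  85. 106. 110.]
30 154 [ 64.  86.  96. 107. 110.]
35 161 [ 83.  88.  98. 106. 108.]
```

Call:
apply_moves(increments=[{"translation":[0,0,0],"yaw":0},{"translation":[0,0,0],"yaw":0}], fingers=45)

```text
time: 2.55
tcp_pos: [498.8, 259.5, 63.8]
eef_rot: [0.626, 0.78, -0.0, -0.0]
force: [-1.0, -0.1, -0.0]
opening: 0.529
grasp_force: 0.0
```

Run:
```python
from h import *
print(r.get_state()["opening"])
a=np.deg2rad(12.5); ex=np.array([np.cos(a),np.sin(a)]); ey=np.array([-ex[1],ex[0]])
for n in("scene","wrist","top"):
    c,W,f,V,im=grab(n)
    q=W[...,:2]-[499,259.6]; X=q@ex; Y=q@ey; Z=W[...,2]
    m=(abs(Y)<25)&(abs(X)<75)&(Z>68)&(Z<140)
    print(n,m.sum())
    for z in range(68,140,6):
        k=m&(Z>=z)&(Z<z+6)
        if k.sum()>2: print(z,k.sum(),"X",np.percentile(X[k],[0,25,50,75,100]).round(0),"Y",np.percentile(Y[k],[0,50,100]).round(0))
```

```text
0.528792373145211
scene 534
68 100 X [-31. -17.  -3.  13.  29.] Y [-25.  -3.  16.]
74 3 X [-26. -26. -26.   0.  26.] Y [-3.  0.  9.]
80 20 X [-30. -25. -23.  26.  32.] Y [-12.  -7.   8.]
86 30 X [-37. -25. -23.  27.  35.] Y [-12.  -7.   9.]
92 32 X [-35. -25.  23.  32.  35.] Y [-12.  -6.  11.]
98 36 X [-36. -25.  21.  31.  35.] Y [-14.  -6.  11.]
104 36 X [-38. -25.  -1.  30.  34.] Y [-12.  -7.   6.]
110 31 X [-37. -25. -24.  25.  35.] Y [-12.  -7.  11.]
116 27 X [-35. -27. -25.  29.  39.] Y [-12.  -6.   9.]
122 52 X [-49. -31.  -2.  34.  52.] Y [-14. -11.  11.]
128 94 X [-56. -33.  25.  34.  54.] Y [-15.  -8.  11.]
134 73 X [-57. -47.  18.  31.  55.] Y [-14.  -9.  12.]
wrist 13443
68 115 X [ 6.  8. 10. 11. 14.] Y [1. 5. 7.]
74 96 X [-27. -23.  -0.  22.  28.] Y [-10.   2.  12.]
80 321 X [-35. -23. -23.  22.  35.] Y [-9.  9. 13.]
86 429 X [-36. -25.  22.  24.  36.] Y [-10.   9.  13.]
92 466 X [-37. -25. -23.  24.  36.] Y [-10.   8.  13.]
98 542 X [-36. -24.  22.  24.  36.] Y [-9.  9. 13.]
104 511 X [-36. -23. -23.  22.  36.] Y [-10.   9.  13.]
110 797 X [-35. -24. -23.  23.  33.] Y [-10.   8.  14.]
116 680 X [-52. -34. -24.  33.  51.] Y [ 3. 13. 16.]
122 1655 X [-55. -38.  22.  37.  54.] Y [-11.  13.  16.]
128 5419 X [-57. -44.  21.  43.  56.] Y [-11.   4.  16.]
134 2412 X [-59. -48.  19.  47.  58.] Y [-11.  11.  19.]
top 168
68 44 X [-31. -12.   4.  15.  28.] Y [-25. -15.  -0.]
86 11 X [-38. -32. -27.  23.  34.] Y [-13.  -8.  -2.]
92 7 X [-36. -28. -24.  23.  27.] Y [-13. -12.  -7.]
104 3 X [-29. -28. -26.  -1.  25.] Y [-12. -12. -12.]
110 3 X [-26.  -2.  22.  30.  38.] Y [-12. -11.  -7.]
116 9 X [-43. -38. -29.  29.  35.] Y [-15. -11.  -8.]
122 19 X [-46. -36.  26.  39.  52.] Y [-14. -13.  -3.]
128 54 X [-56. -44. -35.  41.  47.] Y [-15.  -4.   5.]
134 13 X [-48. -35.  36.  42.  54.] Y [-14. -10.  -1.]
```

Call:
apply_moves(increments=[{"translation":[0,0,0],"yaw":0},{"translation":[0,0,0],"yaw":0},{"translation":[0,0,0],"yaw":0},{"translation":[0,0,0],"yaw":0},{"translation":[0,0,-15],"yaw":0},{"translation":[0,0,-34],"yaw":0},{"translation":[0,0,-34],"yaw":0},{"translation":[0,0,-34],"yaw":0}], fingers=85)

```text
time: 3.37
tcp_pos: [498.0, 259.2, 29.2]
eef_rot: [0.626, 0.78, -0.001, -0.001]
force: [-1.1, 0.5, 0.2]
opening: 0.996
grasp_force: 0.0
```

Call:
apply_moves(increments=[{"translation":[0,0,0],"yaw":0},{"translation":[0,0,0],"yaw":0},{"translation":[0,0,0],"yaw":0},{"translation":[0,0,0],"yaw":0},{"translation":[0,0,0],"yaw":0},{"translation":[0,0,0],"yaw":0}], fingers=45)

```text
time: 3.87
tcp_pos: [499.8, 259.9, 31.3]
eef_rot: [0.626, 0.78, 0.001, 0.001]
force: [0.4, -1.0, 5.8]
opening: 0.692
grasp_force: 65.3
```

Call:
apply_moves(increments=[{"translation":[0,0,10],"yaw":0},{"translation":[0,0,25],"yaw":0},{"translation":[0,0,50],"yaw":0},{"translation":[0,0,80],"yaw":0},{"translation":[0,0,110],"yaw":0},{"translation":[0,0,110],"yaw":0},{"translation":[0,0,110],"yaw":0},{"translation":[0,0,110],"yaw":0}])

```text
time: 4.53
tcp_pos: [497.7, 259.2, 139.2]
eef_rot: [0.626, 0.78, -0.001, -0.001]
force: [0.1, -0.3, -3.1]
opening: 0.685
grasp_force: 65.7
```

```bash
cat >> h.py <<'E'
def prof(n,o,yaw,xr=24,lo=60,hi=400,yr=140,st=10):
    "plate side profile: for bins along ey, the z percentiles, within the jaw width"
    c,W,f,V,im=grab(n); ex=np.array([np.cos(yaw),np.sin(yaw)]); ey=np.array([-ex[1],ex[0]])
    q=W[...,:2]-o; X=q@ex; Y=q@ey; Z=W[...,2]
    m=(abs(X)<xr)&(Z>lo)&(Z<hi)
    for y in range(-yr,yr,st):
        k=m&(Y>=y)&(Y<y+st)
        if k.sum()>2: print(n,y,k.sum(),np.percentile(Z[k],[0,20,50,80,100]).round(0))
    return c,X,Y,Z
E
python3 - <<'E'
from h import *
p=r.get_state()["tcp_pos"]; print(p)
c=prof("top",p[:2],.218,hi=170)[0]; c=prof("scene",p[:2],.218,hi=170)[0]
c=cv2.resize(c[0:220,180:420],(720,600)); save(c,"s3.png")
E
```

```text
[497.65140723 259.16417487 139.15602855]
top -120 14 [161. 164. 166. 168. 170.]
top -100 12 [ 65.  67. 119. 169. 170.]
top -90 5 [165. 167. 169. 170. 170.]
top -50 7 [169. 169. 170. 170. 170.]
top -20 3 [169. 169. 169. 170. 170.]
scene -120 33 [162. 164. 166. 168. 170.]
scene -110 18 [162. 164. 166. 168. 169.]
scene -100 23 [ 61.  65.  69.  72. 169.]
scene -90 8 [163. 164. 166. 168. 170.]
scene -10 10 [63. 64. 67. 69. 72.]
scene 0 13 [ 61.  69.  72. 167. 170.]
```

View pics/s3.png

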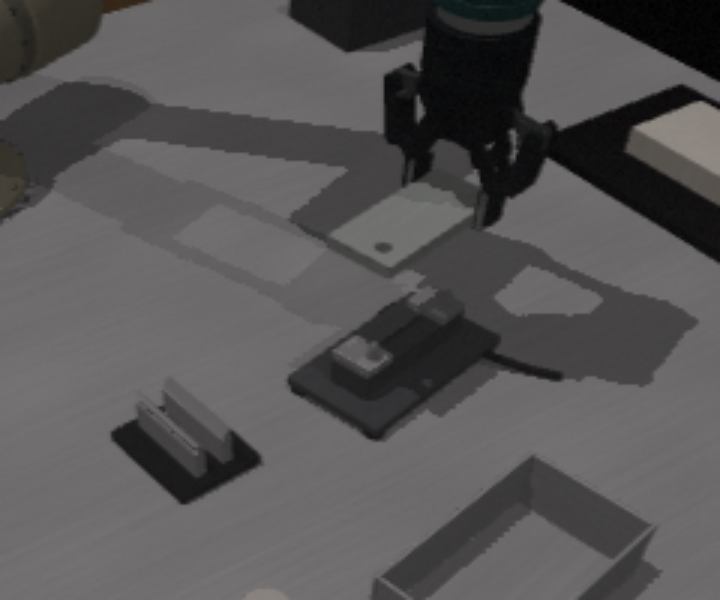

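```bash
cat >> h.py <<'E'
def pitch(n="scene",yaw=.218,sgn=-1,lo=-75,hi=75,zoff=30):
    p=r.get_state()["tcp_pos"]; c,W,f,V,im=grab(n); ex=np.array([np.cos(yaw),np.sin(yaw)]); ey=np.array([-ex[1],ex[0]])
    q=W[...,:2]-p[:2]; X=q@ex; Y=q@ey*sgn; Z=W[...,2]-p[2]-zoff
    m=(abs(X)<22)&(Y>16)&(Y<125)&(Z>lo)&(Z<hi)
    print(p.round(1),n,m.sum())
    for y in range(15,125,10):
        k=m&(Y>=y)&(Y<y+10)
        if k.sum()>2: print(y,k.sum(),np.percentile(Z[k],[0,20,50,80,100]).round(1))
E
python3 - <<'E'
from h import *
pitch("scene"); pitch("top")
E
```

```text
[497.2 259.  138.1] scene 632
15 84 [ 4.3  6.   7.2 66.  74.6]
25 53 [3.9 5.5 6.3 7.  8.7]
35 49 [3.1 5.4 6.1 6.9 8.2]
45 60 [3.8 5.3 6.2 6.8 8. ]
55 53 [3.5 5.3 6.2 6.8 7.9]
65 56 [3.5 5.4 6.  6.7 8. ]
75 55 [4.1 5.2 5.9 7.  8. ]
85 65 [-4.5  3.6  5.4  6.6  8.7]
95 54 [2.5 4.9 5.6 6.4 7.3]
105 103 [-7.2 -2.4  2.7  5.8  8.1]
[497.4 259.  138.1] top 758
15 72 [ 1.3  3.1  4.8  6.7 60.7]
25 79 [-1.2  2.9  4.7  6.   9.2]
35 75 [-0.1  2.6  4.6  6.7  9.9]
45 83 [-0.5  3.1  4.6  6.2  8.1]
55 80 [0.2 2.8 4.6 6.2 8.3]
65 79 [-0.2  2.8  4.8  6.   7.6]
75 80 [-1.1  2.7  4.6  5.6  8.3]
85 73 [-10.3   2.    3.7   5.3   7.7]
95 68 [-1.2  2.6  4.   5.6  9.7]
105 69 [-11.    2.    4.2   6.5   9. ]
```

Call:
apply_moves(increments=[{"translation":[8,-36,-20],"yaw":0},{"translation":[16,-72,-40],"yaw":0},{"translation":[23.5,-109,-60],"yaw":0},{"translation":[23.5,-109,-75],"yaw":0},{"translation":[23.5,-109,-84],"yaw":0},{"translation":[23.5,-109,-90],"yaw":0},{"translation":[23.5,-109,-90],"yaw":0},{"translation":[23.5,-109,-90],"yaw":0}])

```text
time: 5.4
tcp_pos: [522.5, 151.7, 50.1]
eef_rot: [0.626, 0.78, 0.0, 0.0]
force: [-0.7, 0.6, -2.6]
opening: 0.688
grasp_force: 65.6
```

Call:
apply_moves(increments=[{"translation":[0,0,-2],"yaw":0},{"translation":[0,0,-4],"yaw":0},{"translation":[0,0,-6],"yaw":0},{"translation":[0,0,-6],"yaw":0}])

```text
time: 5.73
tcp_pos: [523.4, 151.8, 47.4]
eef_rot: [0.626, 0.78, 0.002, 0.001]
force: [-4.6, -0.5, 16.4]
opening: 0.685
grasp_force: 67.8
```

Run:
```python
from h import *
pitch("scene"); print(r.get_state()["force"])
```

```text
[523.4 151.8  47.4] scene 900
15 132 [-74.9 -62.7   5.4  54.9  74.9]
25 69 [-74.9   3.7   5.5   6.3   8.9]
35 69 [-75.    3.1   4.9   5.9   8. ]
45 66 [-74.9   3.8   5.2   5.8   8.1]
55 74 [-75.  -27.6   5.    6.1   7. ]
65 76 [-75.    3.1   4.5   5.3   6.8]
75 71 [-75.    3.    4.8   5.7   7. ]
85 86 [-75.   -6.2   3.3   4.6   7. ]
95 76 [-75.  -64.6   3.3   4.7   5.7]
105 125 [-75.  -64.   -2.7   3.1   5.5]
115 56 [-75.  -72.7 -63.9 -46.3 -23. ]
[-4.21268796 -0.56668246 15.56758707]
```

Call:
apply_moves(increments=[{"translation":[0,0,-2],"yaw":0},{"translation":[0,0,-4],"yaw":0},{"translation":[0,0,-6],"yaw":0},{"translation":[0,0,-8],"yaw":0},{"translation":[0,0,-8],"yaw":0}])

```text
time: 6.2
tcp_pos: [524.0, 150.1, 40.4]
eef_rot: [0.625, 0.781, 0.001, 0.003]
force: [-4.9, -7.3, 22.0]
opening: 0.687
grasp_force: 73.3
```

Run:
```python
from h import *
pitch("scene"); print(r.get_state()["force"])
```

```text
[524.  150.1  40.4] scene 1144
15 129 [-71.2 -57.5   2.9  25.9  75. ]
25 92 [-70.5 -67.3  -0.4   1.4   5. ]
35 96 [-70.7 -67.6  -3.1  -1.5   1.3]
45 95 [-71.7 -67.9  -6.1  -4.3  -0.8]
55 92 [-71.  -68.4  -8.9  -7.1  -5.6]
65 84 [-70.7 -67.3 -11.   -9.6  -7.5]
75 119 [-71.8 -68.8 -15.  -13.  -10.7]
85 111 [-71.4 -68.6 -19.5 -16.4 -12.9]
95 134 [-71.6 -68.4 -28.8 -19.2 -15.7]
105 100 [-72.2 -68.3 -56.9 -22.8 -18. ]
115 92 [-71.5 -68.9 -63.  -43.4 -15.2]
[-5.89883921 -6.68078403 21.83656124]
```

Call:
apply_moves(increments=[{"translation":[0,0,-2],"yaw":0},{"translation":[0,0,-4],"yaw":0},{"translation":[0,0,-6],"yaw":0},{"translation":[0,0,-8],"yaw":0},{"translation":[0,0,-8],"yaw":0}])

```text
time: 6.67
tcp_pos: [524.8, 149.8, 33.1]
eef_rot: [0.625, 0.781, 0.002, 0.003]
force: [-5.3, -7.6, 25.9]
opening: 0.686
grasp_force: 80.5
```

Run:
```python
from h import *
pitch("scene"); print(r.get_state()["force"])
```

```text
[524.8 149.8  33.1] scene 972
15 111 [-63.4  -6.   -0.2   3.8  73.5]
25 86 [-64.6  -8.4  -6.1  -4.3   1.1]
35 94 [-64.5 -15.2 -12.6  -9.5  -4.8]
45 86 [-64.3 -20.5 -18.3 -16.3 -12.9]
55 82 [-62.9 -26.5 -24.  -21.5 -17.8]
65 86 [-62.5 -32.3 -29.5 -27.3 -23. ]
75 72 [-47.6 -38.2 -36.1 -33.3 -31.2]
85 114 [-63.4 -61.4 -42.7 -40.4 -34.8]
95 78 [-63.3 -61.9 -53.4 -45.6 -40. ]
105 70 [-64.7 -61.6 -60.2 -49.7 -47.4]
115 93 [-63.7 -61.2 -51.2 -30.4  -8. ]
[-4.91640681 -8.44892194 24.73637794]
```

Call:
apply_moves(increments=[{"translation":[0,0,15],"yaw":0},{"translation":[0,-3,36],"yaw":0},{"translation":[-15,-3,36],"yaw":-0.07},{"translation":[-37,-3,36],"yaw":-0.14},{"translation":[-37,-3,36],"yaw":-0.14},{"translation":[-37,-3,36],"yaw":-0.14}])

```text
time: 7.22
tcp_pos: [484.1, 148.1, 64.4]
eef_rot: [0.678, 0.735, 0.0, 0.0]
force: [0.6, 0.1, -3.1]
opening: 0.688
grasp_force: 77.4
```

Run:
```python
from h import *
pitch("scene",.078,lo=-90); s=r.get_state();print(s["force"],s["eef_rot"])
c,W,f,V,im=grab("scene"); save(cv2.resize(c[30:220,170:420],(750,570)),"s4.png")
c,W,f,V,im=grab("top"); w=W[205:260,225:275].reshape(-1,3); w=w[(w[:,2]>36)&(w[:,2]<62)&(w[:,1]<45)]; print(len(w),cv2.minAreaRect(w[:,:2].astype(np.float32)))
```

```text
[484.1 148.1  64.4] scene 695
15 139 [-89.5 -75.8  -0.8   3.4  73.6]
25 82 [-88.2  -8.2  -5.5  -3.4  -0.3]
35 70 [-16.4 -13.  -11.2  -8.8  -6. ]
45 73 [-89.7 -18.9 -16.9 -14.3 -12. ]
55 73 [-27.2 -23.2 -22.1 -19.9 -17.4]
65 77 [-40.2 -29.9 -28.  -25.6 -22.6]
75 71 [-89.4 -37.8 -33.6 -31.5 -29.4]
85 69 [-52.3 -41.4 -39.8 -37.8 -35. ]
95 26 [-82.5 -45.4 -42.6 -41.  -40.1]
115 15 [-44.  -42.4 -41.6 -40.7 -39.2]
[ 0.06590689  0.46481311 -2.99970442] [6.78401609e-01 7.34690465e-01 8.67005532e-04 6.52349327e-04]
251 ((495.9863586425781, 7.811126708984375), (79.10224914550781, 35.74140930175781), 4.44952917098999)
```

View pics/s4.png

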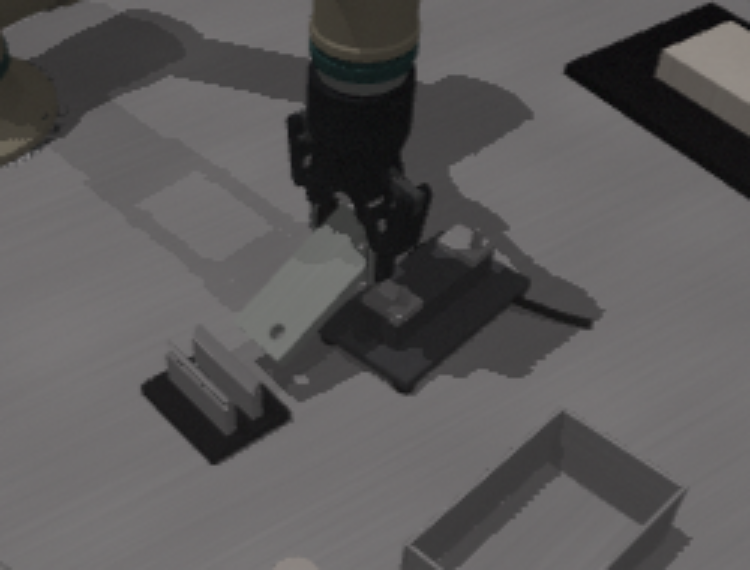

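Call:
apply_moves(increments=[{"translation":[1.5,-19,0],"yaw":0},{"translation":[2,-25,0],"yaw":0},{"translation":[2.3,-30,7],"yaw":0},{"translation":[2.7,-35,15],"yaw":0},{"translation":[3.1,-41,22],"yaw":0},{"translation":[3.7,-47,29],"yaw":0},{"translation":[4.2,-54,35],"yaw":0},{"translation":[4.8,-62,41],"yaw":0},{"translation":[4.8,-62,41],"yaw":0}])

```text
time: 8.12
tcp_pos: [490.0, 84.5, 106.1]
eef_rot: [0.68, 0.734, 0.0, 0.0]
force: [-0.4, 4.1, -3.7]
opening: 0.691
grasp_force: 86.4
```

Run:
```python
from h import *
pitch("scene",.078,lo=-110); s=r.get_state();print(s["force"])
```

```text
[490.   84.5 106.1] scene 753
15 144 [-35.5 -27.4 -21.9  54.5  74.7]
25 114 [-50.5 -43.8 -38.7 -34.6 -28.6]
35 118 [-83.1 -60.7 -55.7 -50.7 -42.4]
45 107 [-83.4 -77.3 -72.3 -66.6 -61.1]
55 81 [-90.5 -86.  -83.4 -81.5 -78.5]
65 81 [-110.  -104.3  -95.6  -90.1  -83. ]
85 108 [-109.2 -101.7  -93.   -84.4  -80. ]
[-1.71805441  1.12657192 -3.93266417]
```

Call:
apply_moves(increments=[{"translation":[0.7,-9,5],"yaw":0},{"translation":[1.3,-17,9],"yaw":0},{"translation":[2,-26,12],"yaw":0},{"translation":[2.7,-35,13],"yaw":0},{"translation":[3.5,-45,11],"yaw":0},{"translation":[4.2,-54,9],"yaw":0},{"translation":[5.1,-66,7],"yaw":0},{"translation":[6.1,-78,4],"yaw":0},{"translation":[6.1,-78,4],"yaw":0}])

```text
time: 8.92
tcp_pos: [497.6, 6.3, 110.0]
eef_rot: [0.68, 0.734, 0.001, 0.001]
force: [0.2, 4.2, -0.1]
opening: 0.69
grasp_force: 91.6
```

Run:
```python
from h import *
s=r.get_state();print(s["force"])
c,W,f,V,im=grab("scene"); save(cv2.resize(c[30:220,150:400],(750,570)),"s5.png")
pitch("scene",.078,lo=-110,sgn=1)
```

```text
[ 0.23870828  4.1828793  -0.08733487]
[497.6   6.6 109.9] scene 80
15 80 [-89.  -87.  -82.2 -69.9 -60.6]
```

View pics/s5.png

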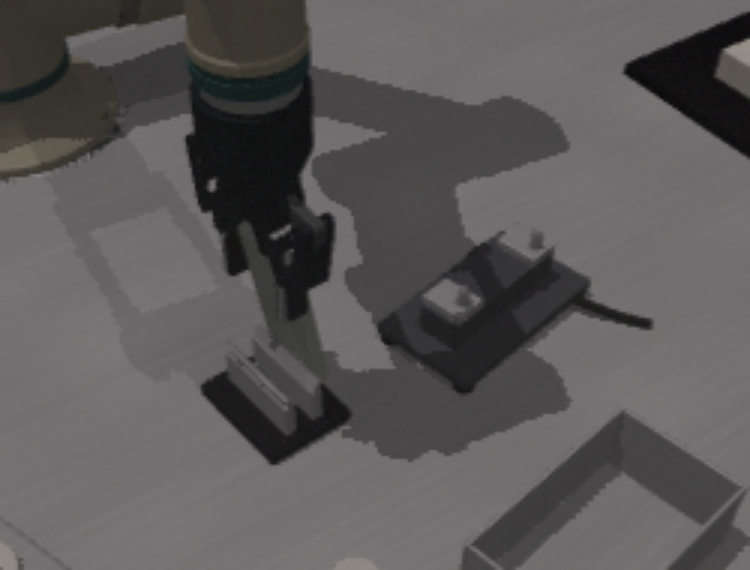

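Call:
apply_moves(increments=[{"translation":[0.8,-10,-6],"yaw":0},{"translation":[1.6,-20,-14],"yaw":0},{"translation":[2.2,-28,-24],"yaw":0},{"translation":[2.7,-35,-34],"yaw":0},{"translation":[3,-39,-45],"yaw":0},{"translation":[3.2,-41,-56],"yaw":0},{"translation":[3.3,-42,-66],"yaw":0},{"translation":[3.3,-42,-73],"yaw":0},{"translation":[3.3,-42,-79],"yaw":0},{"translation":[3.3,-42,-79],"yaw":0}])

```text
time: 9.85
tcp_pos: [501.5, -35.4, 30.9]
eef_rot: [0.679, 0.735, 0.0, 0.002]
force: [0.3, 1.9, 7.5]
opening: 0.689
grasp_force: 87.5
```

Run:
```python
from h import *
s=r.get_state();print(s["force"])
pitch("scene",.078,sgn=1,lo=-30,hi=40);pitch("top",.078,sgn=1,lo=-30,hi=40)
```

```text
[0.33912577 1.90563851 7.52700301]
[501.5 -35.4  30.9] scene 277
15 4 [19.7 20.5 22.2 23.3 23.4]
25 12 [-27.6 -22.8 -18.   19.5  21.2]
45 33 [-29.5 -25.3  10.7  11.6  14.1]
55 41 [ 4.8  6.3  7.3  8.1 10.3]
65 42 [-1.2  1.9  3.   4.9  7.6]
75 36 [-4.8 -3.6 -2.   1.6  4. ]
85 39 [-9.5 -7.  -5.7 -4.4 -2.7]
95 42 [-16.7 -12.1 -10.5  -8.9  -6.9]
105 27 [-15.7 -14.4 -13.2 -12.3 -10.6]
[501.6 -35.2  31.1] top 59
95 27 [-21.9 -15.7 -14.5 -12.6 -10.4]
105 32 [-20.4 -18.5 -16.9 -14.2 -10.6]
```

Call:
apply_moves(increments=[{"translation":[0,0,-4],"yaw":0},{"translation":[0,0,-8],"yaw":0},{"translation":[0,0,-12],"yaw":0},{"translation":[0,0,-15],"yaw":0},{"translation":[0,0,-15],"yaw":0}])

```text
time: 10.37
tcp_pos: [502.3, -36.2, 16.6]
eef_rot: [0.678, 0.735, 0.0, 0.003]
force: [0.7, -1.4, 8.7]
opening: 0.689
grasp_force: 86.1
```

Run:
```python
from h import *
s=r.get_state();print(s["force"])
pitch("scene",.078,sgn=1,lo=-30,hi=40);pitch("wrist",.078,sgn=1,lo=-30,hi=50)
```

```text
[ 0.68863271 -1.40607767  8.71404094]
[502.3 -36.2  16.6] scene 393
15 5 [25.3 26.1 26.5 26.9 27.9]
25 8 [-30.  -28.  -26.3 -20.6 -14.7]
35 5 [21.6 21.9 22.1 22.6 23.3]
45 70 [-29.4 -18.1  21.1  24.1  26.4]
55 61 [17.7 19.5 21.  22.8 24.7]
65 54 [15.7 18.  19.3 21.  23.3]
75 44 [-29.6  15.3  16.5  18.4  20.5]
85 48 [12.7 14.  14.7 15.7 17.3]
95 55 [ 4.3 11.1 12.8 14.2 16.3]
105 43 [ 8.9 10.2 11.4 12.7 15.5]
[502.3 -36.1  16.7] wrist 30617
15 2535 [21.3 23.2 23.8 24.4 50. ]
25 3155 [19.6 21.6 24.  25.6 27.4]
35 3141 [17.7 20.2 22.4 23.8 25.7]
45 3243 [16.4 19.  20.5 21.8 23.8]
55 3304 [14.6 17.3 18.2 19.7 22.1]
65 3561 [13.1 15.4 16.2 18.2 21.3]
75 3592 [10.7 13.4 14.2 17.4 19.8]
85 3562 [ 9.8 11.7 12.4 13.1 15.6]
95 3417 [-2.6  9.6 10.6 11.4 13.7]
105 1107 [ 5.4  9.   9.6 10.2 12.1]
```

Call:
apply_moves(increments=[{"translation":[0,0,-4],"yaw":0},{"translation":[0,0,-8],"yaw":0},{"translation":[0,0,-8],"yaw":0},{"translation":[0,0,-8],"yaw":0}])

```text
time: 10.8
tcp_pos: [502.5, -36.0, 8.8]
eef_rot: [0.678, 0.735, 0.001, 0.003]
force: [0.7, -1.4, 8.8]
opening: 0.689
grasp_force: 84.1
```

Call:
apply_moves(increments=[{"translation":[0,0,0],"yaw":0},{"translation":[0,0,0],"yaw":0},{"translation":[0,0,0],"yaw":0},{"translation":[0,0,0],"yaw":0},{"translation":[0,0,0],"yaw":0},{"translation":[0,0,5],"yaw":0}], fingers=85)

```text
time: 11.3
tcp_pos: [498.6, -34.4, 11.2]
eef_rot: [0.679, 0.734, -0.001, -0.001]
force: [-0.6, 0.3, 0.1]
opening: 0.999
grasp_force: 0.0
```

```bash
cat >> h.py <<'E'
def plate(n,z0,z1,c0,rad=100):
    c,W,f,V,im=grab(n); q=W[...,:2]-c0; m=(abs(q[...,0])<rad)&(abs(q[...,1])<rad)&(W[...,2]>z0)&(W[...,2]<z1)
    w=W[m]; R=cv2.minAreaRect(w[:,:2].astype(np.float32)); A=np.c_[w[:,:2]-w[:,:2].mean(0),np.ones(len(w))]
    print(n,len(w),R,"plane",np.linalg.lstsq(A,w[:,2],rcond=None)[0].round(3)); return c
E
python3 - <<'E'
from h import *
pitch("scene",.078,sgn=1,lo=-30,hi=40)
for n in("wrist","top"): plate(n,55,75,(500,12))
E
```

```text
[498.6 -34.4  11.2] scene 375
15 10 [23.9 24.6 25.9 27.8 29.5]
35 4 [26.8 27.1 28.  29.1 29.6]
45 45 [-25.8 -10.   24.6  27.4  29.8]
55 58 [22.2 24.8 26.8 27.9 29.7]
65 53 [23.9 25.1 26.9 28.6 29.6]
75 62 [-27.8  23.8  24.8  25.9  28.7]
85 49 [14.8 24.  25.  25.8 27.2]
95 60 [16.6 23.4 24.7 25.8 26.9]
105 33 [22.3 24.2 25.  25.5 27.2]
wrist 54883 ((495.4244079589844, 8.51519775390625), (112.78273010253906, 122.34095764160156), 5.170292854309082) plane [-1.0000e-03 -3.0000e-03  6.4239e+01]
top 122 ((492.6431884765625, 67.36422729492188), (56.59564208984375, 18.50089454650879), 0.04066968709230423) plane [-2.0000e-03 -3.1000e-02  6.4572e+01]
```

Call:
apply_moves(increments=[{"translation":[0,0,40],"yaw":0},{"translation":[0,0,80],"yaw":0},{"translation":[0,0,120],"yaw":0},{"translation":[0,0,150],"yaw":0},{"translation":[0,0,150],"yaw":0},{"translation":[0,0,150],"yaw":0}])

```text
time: 11.95
tcp_pos: [500.8, -34.8, 164.0]
eef_rot: [0.679, 0.734, 0.001, 0.002]
force: [0.2, 1.6, -0.8]
opening: 0.998
grasp_force: 0.0
```

Run:
```python
from h import *
print(r.get_state()["tcp_pos"])
for n in("wrist","top"): plate(n,55,75,(496,12),85)
plate("wrist",67.2,72,(496,12),85)
```

```text
[500.83141679 -34.76332434 164.01221238]
wrist 9964 ((497.8309020996094, 12.818283081054688), (60.18606185913086, 129.4208526611328), 4.605034828186035) plane [-2.0000e-03 -3.0000e-03  6.4197e+01]
top 0 ((0.0, 0.0), (0.0, 0.0), 0.0) plane [0. 0. 0.]
wrist 401 ((497.7871398925781, 12.962520599365234), (41.63221740722656, 51.707759857177734), 4.460738658905029) plane [-1.000e-03  0.000e+00  6.762e+01]h.py:30: RuntimeWarning: Mean of empty slice.
  w=W[m]; R=cv2.minAreaRect(w[:,:2].astype(np.float32)); A=np.c_[w[:,:2]-w[:,:2].mean(0),np.ones(len(w))]
  ret = um.true_divide(
```

Call:
apply_moves(increments=[{"translation":[1.5,5.5,-40],"yaw":0},{"translation":[1.5,5.5,-80],"yaw":0},{"translation":[1.5,5.5,-115],"yaw":0},{"translation":[1.5,5.5,-136],"yaw":0},{"translation":[1.5,5.5,-136],"yaw":0},{"translation":[1.5,5.5,-136],"yaw":0}])

```text
time: 12.6
tcp_pos: [499.1, -28.6, 24.0]
eef_rot: [0.679, 0.734, -0.001, -0.002]
force: [0.5, 1.6, 0.3]
opening: 0.998
grasp_force: 0.0
```

Call:
apply_moves(increments=[{"translation":[0,0,0],"yaw":0},{"translation":[0,0,0],"yaw":0},{"translation":[0,0,0],"yaw":0},{"translation":[0,0,0],"yaw":0},{"translation":[0,0,0],"yaw":0},{"translation":[0,0,0],"yaw":0}], fingers=45)

```text
time: 13.1
tcp_pos: [502.5, -29.2, 27.5]
eef_rot: [0.679, 0.734, 0.001, 0.002]
force: [-0.4, -0.1, 6.5]
opening: 0.69
grasp_force: 65.4
```

Call:
apply_moves(increments=[{"translation":[0,0,10],"yaw":0},{"translation":[0,0,25],"yaw":0},{"translation":[0,0,50],"yaw":0},{"translation":[0,0,70],"yaw":0},{"translation":[0,0,80],"yaw":0},{"translation":[0,0,80],"yaw":0},{"translation":[0,0,80],"yaw":0}])

```text
time: 13.68
tcp_pos: [500.7, -28.9, 105.7]
eef_rot: [0.679, 0.734, 0.0, 0.0]
force: [0.1, -0.2, -2.8]
opening: 0.69
grasp_force: 65.5
```

Run:
```python
from h import *
s=r.get_state();print(s["tcp_pos"])
pitch("scene",.078,sgn=1,lo=-30,hi=40)
plate("wrist",125,155,(497,18),85)
```

```text
[500.70973354 -28.93181788 105.74925844]
[500.7 -28.9 105.7] scene 308
15 5 [ 8.4  9.6 10.2 10.7 11.6]
35 3 [ 5.5  6.1  7.   8.8 10. ]
45 22 [ 7.2  7.8  8.6 11.2 13. ]
55 39 [ 6.8  7.7  9.  10.7 12.9]
65 53 [ 6.8  7.7  9.1 10.5 12.3]
75 57 [ 6.2  7.4  8.1  8.9 10.2]
85 57 [-1.3  6.1  7.8  8.5  9.6]
95 61 [ 2.9  6.8  7.8  8.8 10.2]
105 10 [6.4 6.7 7.2 8.  8.9]
wrist 45103 ((495.81622314453125, 13.633426666259766), (86.48063659667969, 131.0043182373047), 5.384456157684326) plane [-5.00000e-03 -1.00000e-02  1.41271e+02]
```

Run:
```python
from h import *
S=np.array([508.2,215.2]); a=.217; ex=np.array([np.cos(a),np.sin(a)]); ey=np.array([-ex[1],ex[0]])
for n in("top","scene"):
  for k in range(2):
    c,W,f,V,im=grab(n); q=W[...,:2]-S; X=q@ex;Y=q@ey;Z=W[...,2]
    m=(abs(X)<30)&(abs(Y)<75)&(Z>50.5)&(Z<58); w=W[m]; R=cv2.minAreaRect(w[:,:2].astype(np.float32)); print(n,"pads",m.sum(),np.round(R[0],1),np.round(R[1],1),round(R[2],2))
    for s in(-1,1):
        k=(abs(X-10)<12)&(abs(Y-48*s)<12)&(Z>63)&(Z<80); print(" pin",s,k.sum(),X[k].mean().round(1),Y[k].mean().round(1),"range",X[k].min().round(1),X[k].max().round(1),Y[k].min().round(1),Y[k].max().round(1),Z[k].max().round(1))
```

```text
top pads 294 [507.8 213.2] [ 40.  126.3] 12.59
 pin -1 12 8.6 -50.1 range 4.6 13.4 -54.7 -46.8 74.0
 pin 1 13 8.9 45.0 range 4.6 13.6 41.7 49.5 76.3
top pads 299 [507.6 213.5] [ 39.9 126.3] 12.33
 pin -1 13 8.9 -50.1 range 4.5 13.3 -53.6 -45.4 72.1
 pin 1 12 9.3 45.2 range 5.1 13.3 41.4 48.3 73.4
scene pads 269 [507.9 214.1] [ 41.3 128. ] 12.81
 pin -1 18 10.7 -49.8 range 6.6 14.2 -55.4 -44.6 73.0
 pin 1 16 9.9 45.5 range 5.4 14.1 41.6 49.2 72.6
scene pads 264 [507.6 214.4] [ 41.2 129.2] 12.92
 pin -1 18 10.7 -49.2 range 5.8 14.2 -52.9 -44.8 72.6
 pin 1 17 10.6 44.5 range 6.0 15.0 40.9 49.8 73.2
```

Call:
apply_moves(increments=[{"translation":[1.5,25,0],"yaw":0.02},{"translation":[4,55,0],"yaw":0.05},{"translation":[7,90,0],"yaw":0.08},{"translation":[10,125,0],"yaw":0.11},{"translation":[13,160,0],"yaw":0.14},{"translation":[15.9,190,-15],"yaw":0.14},{"translation":[15.9,201.5,-30],"yaw":0.14},{"translation":[15.9,201.5,-30],"yaw":0.14},{"translation":[15.9,201.5,-30],"yaw":0.14},{"translation":[15.9,201.5,-30],"yaw":0.14}])

```text
time: 14.82
tcp_pos: [516.9, 171.9, 75.9]
eef_rot: [0.626, 0.78, -0.0, 0.0]
force: [-0.1, -0.6, -2.4]
opening: 0.694
grasp_force: 65.7
```

```bash
cat > m.py <<'E'
from h import *
s=r.get_state();print(s["tcp_pos"],s["eef_rot"].round(3))
S=np.array([507.8,213.7]); a=.218; ex=np.array([np.cos(a),np.sin(a)]); ey=np.array([-ex[1],ex[0]]); z=s["tcp_pos"][2]+32
for n in("top","scene"):
    c,W,f,V,im=grab(n); q=W[...,:2]-S; X=q@ex;Y=q@ey;Z=W[...,2]
    m=(abs(X)<45)&(Y>-25)&(Y<75)&(abs(Z-z-6)<7)&(Z>60)
    print(n,m.sum(),"X edges",np.percentile(X[m],[0,1,99,100]).round(1),"Y end",np.percentile(Y[m],[99,100]).round(1))
    A=np.c_[X[m],Y[m],np.ones(m.sum())]; print(" plane",np.linalg.lstsq(A,Z[m],rcond=None)[0].round(3))
    # yaw from the long edges: extreme X per Y bin
    for y0 in(-20,20,45):
        k=m&(Y>y0)&(Y<y0+20)
        if k.sum()>5: print("  ",y0,np.percentile(X[k],[1,99]).round(1))
E
python3 m.py
```

```text
[516.90007252 171.90185413  75.85005579] [ 0.626  0.78  -0.     0.   ]
top 1 X edges [-32.6 -32.6 -32.6 -32.6] Y end [56.5 56.5]
 plane [-0.876  1.518  0.027]
scene 114 X edges [-31.9 -31.3  28.7  29.2] Y end [63.6 65.2]
 plane [-3.90000e-02 -1.80000e-02  1.14638e+02]
   -20 [-31.7  13. ]
   20 [-8.  28.6]
   45 [-19.3  28.9]
```

Call:
apply_moves(increments=[{"translation":[0.8,0.9,-15],"yaw":0},{"translation":[0.8,0.9,-25],"yaw":0},{"translation":[0.8,0.9,-31],"yaw":0},{"translation":[0.8,0.9,-35],"yaw":0},{"translation":[0.8,0.9,-38],"yaw":0},{"translation":[0.8,0.9,-38],"yaw":0},{"translation":[0.8,0.9,-38],"yaw":0}])

```text
time: 15.5
tcp_pos: [517.9, 173.4, 38.0]
eef_rot: [0.626, 0.78, 0.0, 0.0]
force: [0.6, 0.8, -3.5]
opening: 0.691
grasp_force: 65.8
```

```bash
python3 m.py; python3 -c "
from h import *
s=r.get_state();print(s['force'],s['wrist_torque'])"
```

```text
[517.9300652  173.40308161  38.01590431] [0.626 0.78  0.    0.   ]
[ 0.70829967  0.490627   -3.37918609] [-0.03031732 -0.05941986 -0.04969149]Traceback (most recent call last):
  File "m.py", line 7, in <module>
    print(n,m.sum(),"X edges",np.percentile(X[m],[0,1,99,100]).round(1),"Y end",np.percentile(Y[m],[99,100]).round(1))
                              ~~~~~~~~~~~~~^^^^^^^^^^^^^^^^^^^
    return _quantile_unchecked(
        a, q, axis, out, overwrite_input, method, keepdims, weights)
    return _ureduce(a,
                    func=_quantile_ureduce_func,
    ...<5 lines>...
                    overwrite_input=overwrite_input,
                    method=method)
    r = func(a, **kwargs)
    result = _quantile(arr,
                       quantiles=q,
    ...<2 lines>...
                       out=out,
                       weights=wgt)
    slices_having_nans = np.isnan(arr[-1, ...])
                                  ~~~^^^^^^^^^
IndexError: index -1 is out of bounds for axis 0 with size 0
```

Call:
apply_moves(increments=[{"translation":[0,0,-3],"yaw":0},{"translation":[0,0,-6],"yaw":0},{"translation":[0,0,-9],"yaw":0},{"translation":[0,0,-11],"yaw":0},{"translation":[0,0,-11],"yaw":0}])

```text
time: 15.97
tcp_pos: [517.9, 173.5, 29.4]
eef_rot: [0.626, 0.78, 0.0, 0.0]
force: [-4.2, -0.7, 14.9]
opening: 0.689
grasp_force: 67.8
```

Call:
apply_moves(increments=[{"translation":[0,0,1],"yaw":0},{"translation":[0,0,1],"yaw":0},{"translation":[0,0,1],"yaw":0},{"translation":[0,0,1],"yaw":0},{"translation":[0,0,40],"yaw":0},{"translation":[0,0,80],"yaw":0},{"translation":[0,0,120],"yaw":0},{"translation":[0,0,150],"yaw":0},{"translation":[0,0,150],"yaw":0},{"translation":[0,0,150],"yaw":0}], fingers=85)

```text
time: 16.8
tcp_pos: [519.0, 173.7, 178.8]
eef_rot: [0.626, 0.78, 0.002, 0.001]
force: [-0.7, 0.0, 0.2]
opening: 0.994
grasp_force: 0.0
```

Run:
```python
from h import *
print(r.get_state()["tcp_pos"])
S=(508,214)
plate("wrist",58,67.2,S,85)
plate("scene",58,67.2,S,85)
plate("wrist",67.3,74,S,60)
c,W,f,V,im=grab("wrist"); save(c[60:384],"w6.png")
```

```text
[518.98870435 173.70103343 178.78178903]
wrist 7668 ((508.2513732910156, 214.66293334960938), (60.11325454711914, 130.7329864501953), 13.083205223083496) plane [-0.    -0.    65.337]
scene 337 ((507.30963134765625, 213.47406005859375), (62.5661735534668, 133.55926513671875), 12.722291946411133) plane [-4.3000e-02  4.0000e-03  6.4895e+01]
wrist 1340 ((507.52703857421875, 218.8347930908203), (58.53826904296875, 117.01387023925781), 12.415120124816895) plane [6.0000e-03 2.0000e-03 6.8492e+01]
```

View pics/w6.png

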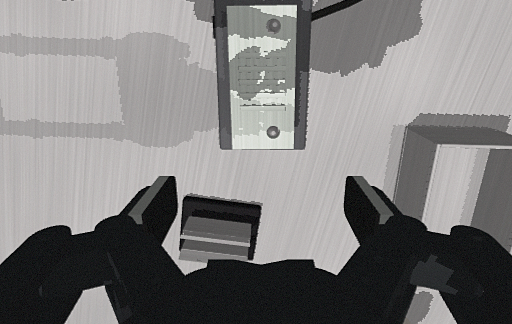

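Run:
```python
from h import *
s=r.get_state();print(s["joints"],s["eef_rot"])
```

```text
[ 1.95773212e-01  2.62897192e-01  1.64161392e+00 -1.43012878e-05
  1.24099679e+00 -2.22165682e-02] [ 0.62598923  0.77982924 -0.00150336 -0.00125389]
```

Call:
apply_moves(increments=[{"translation":[3,-36,0],"yaw":-0.12},{"translation":[6,-72,0],"yaw":-0.24},{"translation":[9,-108,0],"yaw":-0.36},{"translation":[12,-144,0],"yaw":-0.48},{"translation":[15,-180,0],"yaw":-0.6},{"translation":[18,-216,0],"yaw":-0.72},{"translation":[20,-252,0],"yaw":-0.84},{"translation":[22,-288,0],"yaw":-0.96},{"translation":[24,-324,0],"yaw":-1.08},{"translation":[26,-360,0],"yaw":-1.2},{"translation":[28,-398,0],"yaw":-1.32},{"translation":[30,-436,0],"yaw":-1.44}])

```text
time: 18.0
tcp_pos: [546.8, -263.9, 175.0]
eef_rot: [0.985, 0.171, -0.001, -0.001]
force: [0.2, 0.2, -0.0]
opening: 0.997
grasp_force: 0.0
```

Call:
apply_moves(increments=[{"translation":[0,0,0],"yaw":-0.12},{"translation":[0,0,0],"yaw":-0.134},{"translation":[0,0,0],"yaw":-0.134},{"translation":[0,0,0],"yaw":-0.134},{"translation":[0,0,0],"yaw":-0.134}])

```text
time: 18.42
tcp_pos: [547.5, -261.1, 176.5]
eef_rot: [0.994, 0.109, -0.0, -0.0]
force: [0.1, -0.1, 0.7]
opening: 0.993
grasp_force: 0.0
```

Run:
```python
from h import *
s=r.get_state();print(s["tcp_pos"],s["eef_rot"],s["joints"][[0,5]])
def fit(n,z0,z1,rad):
    c,W,f,V,im=grab(n); q=W[...,:2]-(547.7,-262.7); m=(np.hypot(q[...,0],q[...,1])<rad)&(W[...,2]>z0)&(W[...,2]<z1); w=W[m]
    print(n,len(w),cv2.minAreaRect(w[:,:2].astype(np.float32)),np.median(w[:,2])); return c
for n in("wrist","scene"): fit(n,74,90,40); c=fit(n,33,43,75)
c=grab("wrist")[0]; save(c,"w7.png")
```

```text
[ 547.49207733 -261.09865833  176.467224  ] [ 9.94066316e-01  1.08773652e-01 -4.50005765e-04 -4.99279391e-04] [-0.55980324  0.79294826]
wrist 858 ((548.3645629882812, -260.43646240234375), (51.609283447265625, 13.715620040893555), 12.18945598602295) 81.27452827257751
wrist 5102 ((548.1338500976562, -260.3832092285156), (95.45355224609375, 95.868408203125), 17.62244987487793) 39.137041999420916
scene 185 ((547.9790649414062, -261.7618103027344), (51.6361083984375, 13.936784744262695), 11.84260082244873) 83.20338187914467
scene 1146 ((548.652587890625, -261.1368408203125), (96.79203033447266, 96.78746032714844), 17.44331169128418) 41.001939555295564
```

View pics/w7.png

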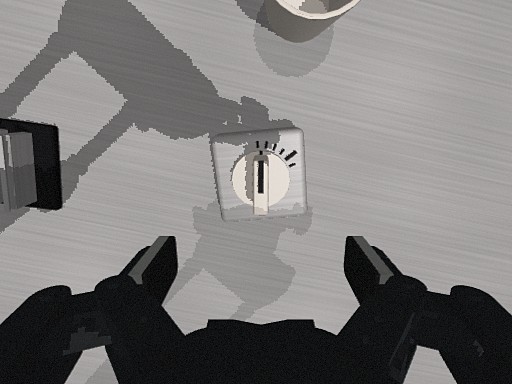

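Call:
apply_moves(increments=[{"translation":[0.5,0.7,-38],"yaw":0},{"translation":[0.5,0.7,-75],"yaw":0},{"translation":[0.5,0.7,-105],"yaw":0},{"translation":[0.5,0.7,-125],"yaw":0},{"translation":[0.5,0.7,-130],"yaw":0},{"translation":[0.5,0.7,-130],"yaw":0},{"translation":[0.5,0.7,-130],"yaw":0}], fingers=40)

```text
time: 19.25
tcp_pos: [549.1, -262.2, 47.9]
eef_rot: [0.994, 0.107, 0.001, 0.001]
force: [-0.0, -0.8, -0.0]
opening: 0.467
grasp_force: 0.0
```

Call:
apply_moves(increments=[{"translation":[0,0,0],"yaw":0},{"translation":[0,0,0],"yaw":0},{"translation":[0,0,0],"yaw":0},{"translation":[0,0,0],"yaw":0},{"translation":[0,0,0],"yaw":0},{"translation":[0,0,0],"yaw":0}], fingers=8)

```text
time: 19.75
tcp_pos: [549.2, -261.5, 49.1]
eef_rot: [0.994, 0.107, 0.001, 0.0]
force: [-0.1, 2.8, 5.8]
opening: 0.15
grasp_force: 60.0
```

Call:
apply_moves(increments=[{"translation":[0,0,0],"yaw":-0.1},{"translation":[0,0,0],"yaw":-0.2},{"translation":[0,0,0],"yaw":-0.3},{"translation":[0,0,0],"yaw":-0.4},{"translation":[0,0,0],"yaw":-0.5},{"translation":[0,0,0],"yaw":-0.6},{"translation":[0,0,0],"yaw":-0.7},{"translation":[0,0,0],"yaw":-0.8},{"translation":[0,0,0],"yaw":-0.9},{"translation":[0,0,0],"yaw":-1.0},{"translation":[0,0,0],"yaw":-1.1},{"translation":[0,0,0],"yaw":-1.12}])

```text
time: 20.75
tcp_pos: [548.9, -262.2, 49.1]
eef_rot: [0.899, -0.439, 0.001, 0.0]
force: [-0.2, 1.4, 5.7]
opening: 0.148
grasp_force: 60.1
```

Call:
apply_moves(increments=[{"translation":[0,0,0],"yaw":0},{"translation":[0,0,0],"yaw":0},{"translation":[0,0,0],"yaw":0}])

```text
time: 21.0
tcp_pos: [548.9, -262.2, 49.1]
eef_rot: [0.899, -0.437, 0.001, 0.0]
force: [-1.7, 1.1, 5.0]
opening: 0.149
grasp_force: 60.1
```

Call:
apply_moves(increments=[{"translation":[0,0,0],"yaw":0.1},{"translation":[0,0,0],"yaw":0.2},{"translation":[0,0,0],"yaw":0.3},{"translation":[0,0,0],"yaw":0.4},{"translation":[0,0,0],"yaw":0.5},{"translation":[0,0,0],"yaw":0.6},{"translation":[0,0,0],"yaw":0.68},{"translation":[0,0,0],"yaw":0.715},{"translation":[0,0,0],"yaw":0.715},{"translation":[0,0,0],"yaw":0.715},{"translation":[0,0,0],"yaw":0.715}])

```text
time: 21.92
tcp_pos: [549.2, -261.8, 49.1]
eef_rot: [0.995, -0.095, 0.001, 0.0]
force: [-0.5, 2.0, 6.5]
opening: 0.148
grasp_force: 60.0
```

Call:
apply_moves(increments=[{"translation":[0,0,0],"yaw":0},{"translation":[0,0,0],"yaw":0},{"translation":[0,0,0],"yaw":0},{"translation":[0,0,0],"yaw":0},{"translation":[0,0,30],"yaw":0},{"translation":[0,0,65],"yaw":0},{"translation":[0,0,100],"yaw":0},{"translation":[0,0,135],"yaw":0},{"translation":[0,0,135],"yaw":0},{"translation":[0,0,135],"yaw":0}], fingers=50)

```text
time: 22.75
tcp_pos: [549.6, -262.8, 184.6]
eef_rot: [0.995, -0.095, 0.003, 0.001]
force: [-0.4, 0.0, -0.7]
opening: 0.584
grasp_force: 0.0
```

Run:
```python
from h import *
s=r.get_state();print(s["tcp_pos"],s["force"])
def fit(n,z0,z1,rad):
    c,W,f,V,im=grab(n); q=W[...,:2]-(547.7,-262.7); m=(np.hypot(q[...,0],q[...,1])<rad)&(W[...,2]>z0)&(W[...,2]<z1); w=W[m]
    print(n,len(w),cv2.minAreaRect(w[:,:2].astype(np.float32)),np.median(w[:,2]))
for n in("wrist","scene"): fit(n,74,90,40); fit(n,33,43,75)
plate("scene",58,67.2,(508,214),85); plate("top",58,67.2,(508,214),85)
```

```text
[ 549.59087478 -262.8429212   184.62924222] [-0.41773485  0.03526192 -0.74875751]
wrist 803 ((548.1243896484375, -260.30328369140625), (13.499629974365234, 51.62230682373047), 79.03377532958984) 81.28590695189672
wrist 4926 ((547.7999267578125, -260.39141845703125), (96.04999542236328, 95.61822509765625), 17.34139060974121) 39.113703809784084
scene 178 ((548.7919311523438, -261.55194091796875), (13.89011287689209, 53.01573181152344), 78.63123321533203) 83.28838843469356
scene 1161 ((548.440673828125, -261.1558837890625), (96.3821792602539, 96.48751831054688), 17.76447868347168) 40.96032187140577
scene 352 ((507.345947265625, 213.02462768554688), (61.660926818847656, 132.60690307617188), 13.199650764465332) plane [-4.7000e-02  5.0000e-03  6.4845e+01]
top 707 ((507.52386474609375, 212.35357666015625), (60.243228912353516, 131.28814697265625), 13.016868591308594) plane [-1.0000e-03 -2.0000e-03  6.4965e+01]
```

```bash
python3 -c "
from plant import r
print(r.job_done())"
```

```text
the job is handed in; nothing more can be done
None
```

I handed the job in at about 23 s, and no verdict came back. The plate measured ribbed face up and level on both pins. The timer was wound to about 1.21 rad and then set back to about 0.50 rad. The gripper was open and clear of everything, and the bottle, pan and cup were not approached.

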